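# Put the right lid back on each storage jar

## Task

The three storage jars on the worktop have been washed and stand open. Pick out the three wooden lids that fit and close each jar with the lid of its own size, fully home and level on the rim. Leave the jars standing where they are, and leave alone the smallest lid, which fits none of them, the mug and the spice jar with the black cap.

Things in the scene. Friction and masses are not known exactly. Their poses are not given: they have to be found in the camera images.
- jar_small: the small one of three open white ceramic storage jars of equal height: round, 60 mm outside diameter, 80 mm tall, wall 4 mm, so the mouth is 52 mm wide; stands loose in the back row of the work area. Origin: centre of its underside; z up (the rim is at z = 80 mm).
- lid_small: the small one of the round wooden lids, for the small jar; lies knob up in the front row. From below: plug 44 mm across, z 0 to 14 mm, foot bevelled to 36 mm (4 mm play all round in the mouth); flange 64 mm across, z 14 to 24, rests on the rim; darker upright knob to grip, 24 mm across, z 24 to 50. Origin: centre of the plug's underside, z up; home is 66 mm above the jar's origin.
- jar_medium: the medium one of three open white ceramic storage jars of equal height: round, 80 mm outside diameter, 80 mm tall, wall 4 mm, so the mouth is 72 mm wide; stands loose in the back row of the work area. Origin: centre of its underside; z up (the rim is at z = 80 mm).
- lid_medium: the medium one of the round wooden lids, for the medium jar; lies knob up in the front row. From below: plug 64 mm across, z 0 to 14 mm, foot bevelled to 56 mm (4 mm play all round in the mouth); flange 84 mm across, z 14 to 24, rests on the rim; darker upright knob to grip, 24 mm across, z 24 to 50. Origin: centre of the plug's underside, z up; home is 66 mm above the jar's origin.
- jar_large: the large one of three open white ceramic storage jars of equal height: round, 100 mm outside diameter, 80 mm tall, wall 4 mm, so the mouth is 92 mm wide; stands loose in the back row of the work area. Origin: centre of its underside; z up (the rim is at z = 80 mm).
- lid_large: the large one of the round wooden lids, for the large jar; lies knob up in the front row. From below: plug 84 mm across, z 0 to 14 mm, foot bevelled to 76 mm (4 mm play all round in the mouth); flange 104 mm across, z 14 to 24, rests on the rim; darker upright knob to grip, 24 mm across, z 24 to 50. Origin: centre of the plug's underside, z up; home is 66 mm above the jar's origin.
- lid_spare: the smallest of the four round wooden lids, of the same make (flange 44 mm, plug 24 mm, knob 24 mm across, 50 mm high), fits none of the jars; lies among the other lids, to be left alone. Origin: centre of the plug's underside.
- mug: a cream mug with a yellow band and a handle, 83x115x86 mm, at the back left, beyond the jars; loose, to be left alone. Origin: centre of its underside.
- spice_jar: a spice jar with a black cap, 41 mm diameter, 105 mm tall, behind the storage jars; loose, to be left alone. Origin: centre of its underside.
Things that resemble listed ones, but are neither listed nor needed, are in the scene too. What is shaped like the lid_small but blue is not meant. What is shaped like the jar_small but blue is not meant.

How it is judged (in metres and radians):
At the end, for the whole second after the job is handed in: Each jar carries its own lid, origin 62-70 mm above the jar's (66 is home), within 8 mm of its axis; lids and jars upright within 0.1 rad, at rest, released; jars on the worktop within 4 cm, smallest lid, mug and spice jar within 3 cm of where they were (z of lid_small in the frame of jar_small between 0.062 and 0.07 m and horizontal distance between lid_small and jar_small below 0.008 m and angle between each of lid_small, jar_small, lid_medium, jar_medium, lid_large, jar_large's own z axis and vertical below 0.1 rad and height (world z) of each of jar_small, jar_medium, jar_large below 0.005 m and distance of each of jar_small, jar_medium, jar_large from where it was at the start of the episode below 0.04 m and linear speed of each of lid_small, jar_small, lid_medium, jar_medium, lid_large, jar_large below 0.02 m/s and z of lid_medium in the frame of jar_medium between 0.062 and 0.07 m and horizontal distance between lid_medium and jar_medium below 0.008 m and z of lid_large in the frame of jar_large between 0.062 and 0.07 m and horizontal distance between lid_large and jar_large below 0.008 m and distance of each of lid_spare, mug, spice_jar from where it was at the start of the episode below 0.03 m); the robot touches nothing.
It fails at once if the spare lid is shifted by more than 3 cm (distance of lid_spare from where it was at the start of the episode above 0.03 m).
It fails at once if the mug is shifted by more than 3 cm (distance of mug from where it was at the start of the episode above 0.03 m).
It fails at once if the spice jar is shifted by more than 3 cm (distance of spice_jar from where it was at the start of the episode above 0.03 m).
It fails at once if a storage jar is tipped over (angle between any of jar_small, jar_medium, jar_large's own z axis and vertical above 0.5 rad).
It also fails if it takes over 88 s, if anything falls off the work surface, if the arm or the gripper's body presses on something with over 40 N, if the wrist force passes 120 N, or if a joint passes its speed limit or range.

## Robot

A 7-joint arm with a two-finger parallel gripper is mounted at the origin on a cart in front of the work surface, level with it; the furniture and walls round the work are solid. World frame = base frame: x ahead of the robot, y to its left, z up, the work surface at z = 0. Lengths are in m, angles in degrees, forces in N, time in s.
With the tool pointing down it reaches from about 0.4 to 0.75 m from the base axis. Payload 19.5 kg.
Tool frame: the origin (TCP) lies at the very end of the fingers, on their centre line; the grasp point (between the pads) lies 19 mm behind it; z points along the fingers, x is the direction in which the jaws open and shut, and the axes are right-handed (so a half turn about z gives the same grasp; the last joint's range is limited). The gripper opens to 85 mm and grips with 20 to 120 N. Pads are 22 mm wide; open, the fingers measure 114 mm over their backs; the gripper's body (76 mm by 85 mm) begins 54 mm behind the grasp point. The pads swing forward as they close: fully open they stand 13 mm farther back than shut.
Start: joints at [69.345, 40.479, -1.581, 85.061, 1.261, 54.483, -4.326], TCP at [0.18, -0.546, 0.192] pointing down, gripper open.
Joint ranges: [-155.06, 155.06], [-18.47, 123.98], [-90, 86.84], [0, 140.48], [-83.41, 263.41], [0, 116], [-161.91, 161.91]. Speed limits (degrees/s): [108.29, 108.29, 147.25, 147.25, 172.46, 172.46, 172.46].

## Interface

Orientations are given as [roll, pitch, yaw] about the fixed x, y, z axes, in that order (R = Rz(yaw) Ry(pitch) Rx(roll)).
In Python, from rig import r gives the robot as it stands.
- The arm moves only by the tool step_arm, never from a script. Its argument "rows" is a list that holds one entry, the list of rows, each a list of 7 numbers: the shift along the tool's x, y, z in m, then the turn, a rotation vector about the tool's x, y, z in rad, then the finger opening in m, from 0 to 0.0854. In form: [[[tx, ty, tz, rx, ry, rz, claw], ...]]. A call has exactly 5 rows; each row shifts and turns the commanded pose from where the row before left it, along the tool's axes as they then stand; what a row does not reach is not made up. A row lasts 1/12 s, in which the tool goes at most 41.7 mm and 7.16 degrees, less where a joint would pass 70% of its speed; a pose out of reach is approached as far as the arm can. A call with a gripper value outside its range is refused whole. The fingers move at their own pace and stop on an object; "squeeze" is the grip in N (left out, the last holds). Time passes only in rows, so rows that do not move let the fingers close, or fill a call up. It gives the time, the measured TCP pose, the force and the opening at its end, in the units of the state.
- r.get_obs(): the state, without advancing time (a new reading comes with each control period).
- r.camera(name): name is "side" or "top" or "wrist"; returns the picture (480x640x3 uint8, red, green, blue); there is no depth.
- r.camera_params(name): a dict with "fx", "fy", "cx", "cy" (pixels), "R" (3x3) and "t" (3): a world point X has camera coordinates R X + t. Camera axes: x right, y down, z forward; pixel columns grow to the right and rows downward; lengths in m; the calibration is good to about 2 mm. A picture is of the moment at which its call begins: read the wrist's pose just before it. camera_params takes no time and is no camera call; for the wrist camera it gives the pose at the moment of the call.
- r.finish_job(): hands the job in, once; it reports no verdict.
The state is a dict: "time_s": time; "joints": joint angles; "joint_vel": joint speeds; "joint_torque": joint torques, N m; "position": TCP position; "ee_rot": TCP orientation; "force": force on the tool from outside, world axes, zero at the start; "torque": the same for the moment, N m; "finger_gap": finger opening in m.
Only numpy, scipy, OpenCV 4.12 (cv2) and the standard library are available. Lean on these libraries where they do the work, as an engineer would, in place of code of your own. Each camera call takes 0.05 s, during which the arm holds its last target. There are 200 camera calls.

## Working session

There is one attempt and no reset: what is moved stays moved. The work goes in short steps, Python scripts to look and compute and a tool call to move; the robot and the scene stay as the last step left them, time stands still between calls to the robot, and variables do not carry over. Pictures are saved under pics/ and viewed, about 12 in all and at most 16, crops included, and the job is handed in when it is done.

Besides the shell and the picture viewer there is one more tool, called after ">>>" by a JSON object that holds its "api" and its "payload", one argument or row to a line. step_arm: Moves the arm, as the interface text tells. Its arguments: {"type":"object","properties":{"rows":{"type":"array"},"squeeze":{"type":"number"}},"required":["rows"]}

```bash
ls; mkdir -p pics
python3 - <<'E'
from rig import r
import cv2,numpy as np
o=r.get_obs();print(o)
for n in("top","side"):
    im=r.camera(n);cv2.imwrite(f"pics/{n}0.png",im[:,:,::-1])
    p=r.camera_params(n);print(n,{k:np.round(v,4).tolist() for k,v in p.items()})
E
```

```text
pics
{'time_s': 0.0, 'joints': array([69.34524189, 40.51303795, -1.58481217, 85.08484499,  1.26063807,
       54.48077752, -4.3250253 ]), 'joint_vel': array([ 0.03865242, -0.02636891, -0.09750366, -0.03626583, -0.0599654 ,
        0.1030398 , -0.0273708 ]), 'joint_torque': array([-6.74453004e-04, -8.83216023e+01,  1.23440411e+00, -2.36175281e+01,
        1.68852671e-02,  6.53447933e-03,  3.94047674e-05]), 'position': array([ 0.18014064, -0.54573393,  0.19123415]), 'ee_rot': array([ 1.79999575e+02,  6.13598069e-02, -7.17316934e+01]), 'force': array([-0.71492585,  0.34482848, -0.4444369 ]), 'torque': array([-0.00414134,  0.00972381,  0.01798029]), 'finger_gap': 0.08515983115390377}
top {'fx': 435.2653, 'fy': 435.2653, 'cx': 328.5081, 'cy': 237.7222, 'R': [[-0.114, -0.9935, 0.0014], [-0.9717, 0.1112, -0.2086], [0.207, -0.0251, -0.978]], 't': [0.2949, 0.5335, 0.8168]}
side {'fx': 442.6205, 'fy': 442.6205, 'cx': 312.8794, 'cy': 239.0286, 'R': [[0.9985, 0.0555, 0.0039], [0.0352, -0.5766, -0.8163], [-0.043, 0.8151, -0.5777]], 't': [-0.5712, 0.1491, 0.7101]}
```

View pics/top0.png

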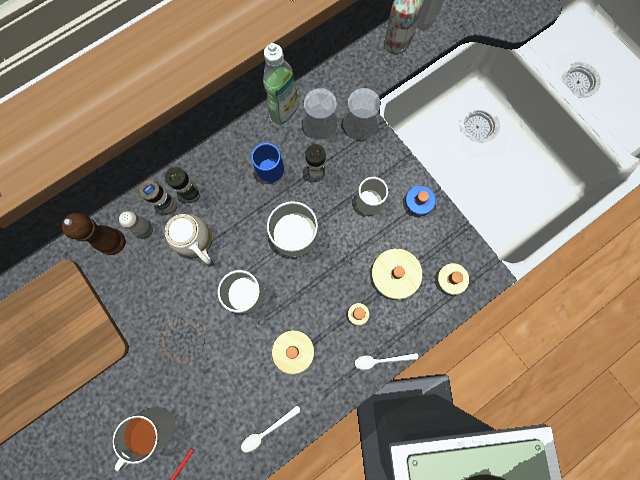

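View pics/side0.png

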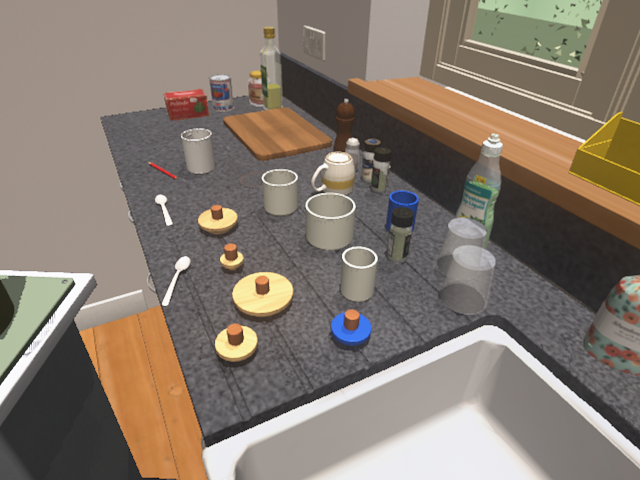

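Top view: the wooden lids are large (397,273), medium (293,352), small (453,279) and spare (359,314). The blue lid at (420,200) is not meant. The jars are medium (239,291), large (293,228) and small (372,195), and the blue jar at (267,162) is not meant. I'll confirm this by measured diameters and one enlarged crop.

```bash
cat > h.py <<'E'
from rig import r
import cv2,numpy as np
from scipy.optimize import least_squares
def cast(p,uv,z):
    R=np.array(p["R"]);t=np.array(p["t"]);uv=np.atleast_2d(uv).astype(float)
    d=np.c_[(uv[:,0]-p["cx"])/p["fx"],(uv[:,1]-p["cy"])/p["fy"],np.ones(len(uv))]@R
    c=-R.T@t
    return (c+d*((z-c[2])/d[:,2])[:,None])[:,:2]
def proj(p,X):
    c=np.atleast_2d(X)@np.array(p["R"]).T+np.array(p["t"])
    return np.c_[c[:,0]/c[:,2]*p["fx"]+p["cx"],c[:,1]/c[:,2]*p["fy"]+p["cy"]]
def circ(P):
    s=least_squares(lambda q:np.hypot(P[:,0]-q[0],P[:,1]-q[1])-q[2],[*P.mean(0),.04],loss="soft_l1",f_scale=.001)
    return s.x,np.sqrt(np.mean(s.fun**2))
def blobs(mask,amin):
    cs,_=cv2.findContours(mask,cv2.RETR_EXTERNAL,cv2.CHAIN_APPROX_NONE)
    return [c for c in cs if cv2.contourArea(c)>amin]
E
python3 - <<'E'
from h import *
im=cv2.imread("pics/top0.png")
p=r.camera_params("top")
h=cv2.cvtColor(im,cv2.COLOR_BGR2HSV)
m=cv2.inRange(h,(18,50,150),(35,200,255));k=cv2.inRange(h,(3,120,60),(16,255,255))
m[:230]=0;m[400:]=0;m[:,:250]=0;m[:,480:]=0;k[m.sum()*0:]=k
for c in blobs(m,100):
    P=cast(p,cv2.convexHull(c)[:,0],.024);q,e=circ(P)
    x,y,w,hh=cv2.boundingRect(c);kk=np.zeros_like(k);kk[y-8:y+hh,x:x+w]=k[y-8:y+hh,x:x+w]
    kn=[circ(cast(p,cv2.convexHull(b)[:,0],.045))[0] for b in blobs(kk,40)]
    print("lid",np.round(cv2.minEnclosingCircle(c)[0]),np.round(q*1000,1),round(e*1000,1),"knob",[np.round(a*1000) for a in kn])
cv2.imwrite("pics/c1.png",cv2.resize(im[140:380,205:485],None,fx=2.5,fy=2.5,interpolation=cv2.INTER_CUBIC))
for u in ((372,187),(293,222),(239,285),(267,154),(315,150)): print(u,np.round(cast(p,u,.08)*1000))
E
```

```text
lid [293. 352.] [350.5 327.8  41.6] 0.2 knob [array([350., 328.,  11.])]
lid [397. 273.] [481.4 101.1  51.6] 1.8 knob [array([480., 102.,  12.])]
(372, 187) [[652. 135.]]
(293, 222) [[598. 299.]]
(239, 285) [[486. 413.]]
(267, 154) [[746. 337.]]
(315, 150) [[743. 239.]]
```

View pics/c1.png

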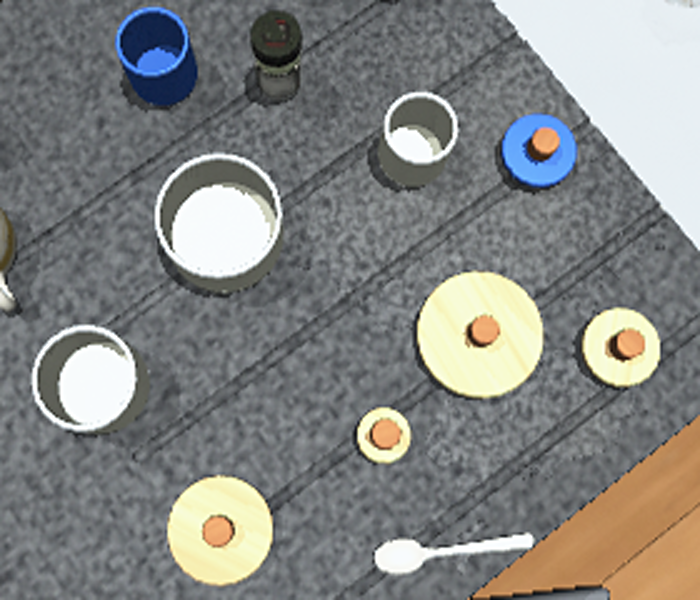

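The crop confirms the identification: four yellow lids, and three white-rimmed jars with clean rim rings. Two lids fell outside the colour mask, so I'll widen it and fit the rims.

Run:
```python
from h import *
im=cv2.imread("pics/top0.png");p=r.camera_params("top")
h=cv2.cvtColor(im,cv2.COLOR_BGR2HSV)
def near(m,u,rad):
    z=np.zeros_like(m);cv2.circle(z,u,rad,255,-1);return m&z
y=cv2.inRange(h,(15,40,120),(40,255,255));k=cv2.inRange(h,(3,120,60),(14,255,255))
for n,u,rad in(("small",(454,279),22),("med",(293,352),28),("large",(397,273),32),("spare",(359,314),17)):
    P=near(y,u,rad);c=max(blobs(P,50),key=cv2.contourArea)
    q,e=circ(cast(p,cv2.convexHull(c)[:,0],.024))
    b=max(blobs(near(k,u,rad),20),key=cv2.contourArea);kq,_=circ(cast(p,cv2.convexHull(b)[:,0],.045))
    print("lid",n,np.round(q*1000,1),round(e*1000,1),"knob",np.round(kq*1000,1))
g=cv2.inRange(h,(0,0,190),(180,60,255))
for n,u,rad in(("small",(373,191),22),("med",(239,290),28),("large",(293,227),32)):
    P=near(g,u,rad);c=np.vstack(blobs(P,3))
    q,e=circ(cast(p,cv2.convexHull(c)[:,0],.08));print("jar",n,np.round(q*1000,1),round(e*1000,1))
import json
q=np.array(r.camera_params("wrist")["R"]);print(np.round(q,2).tolist(),np.round(r.camera_params("wrist")["t"],3),r.camera_params("wrist")["fx"])
R=q; o=r.get_obs();c=-R.T@np.array(r.camera_params("wrist")["t"]);print(c,o["position"])
```

```text
lid small [457.3 -11.6  31.9] 0.3 knob [457.  -12.5  11.1]
lid med [350.5 327.9  41.8] 0.4 knob [350.5 328.   11.1]
lid large [481.2 101.1  51.9] 0.3 knob [479.6 101.3  11.6]
lid spare [408.8 190.   21.8] 0.3 knob [408.6 190.5  11.1]
jar small [644.6 133.7  29.5] 0.3
jar med [476.6 415.2  39.5] 0.3
jar large [591.5 301.4  49.6] 0.2
[[0.31, -0.95, -0.0], [-0.91, -0.3, 0.27], [-0.26, -0.08, -0.96]] [-0.575 -0.035  0.379] 373.7031641609353
[ 0.24659031 -0.52452737  0.37328826] [ 0.18015238 -0.54578565  0.191309  ]
```

All radii match the stated sizes to within 0.5 mm, so the identification holds. Next I rotate to yaw 0, where tx=dx, ty=-dy and tz=-dz.

>>> {"api": "step_arm", "payload": {
  "rows": [
    [[0,0,0,0,0,-0.124,0.06],[0,0,0,0,0,-0.124,0.06],[0,0,0,0,0,-0.124,0.06],[0,0,0,0,0,-0.124,0.06],[0,0,0,0,0,-0.124,0.06]]
  ],
  "squeeze": 40
}}

```text
time_s: 0.52
position: [0.1802, -0.5459, 0.1915]
ee_rot: [-180.0, 0.0, -35.9]
force: [0.1, 0.3, 0.5]
finger_gap: 0.06
```

>>> {"api": "step_arm", "payload": {
  "rows": [
    [[0,0,0,0,0,-0.124,0.06],[0,0,0,0,0,-0.124,0.06],[0,0,0,0,0,-0.124,0.06],[0,0,0,0,0,-0.124,0.06],[0,0,0,0,0,-0.124,0.06]]
  ]
}}

```text
time_s: 0.93
position: [0.1801, -0.5459, 0.1914]
ee_rot: [-180.0, 0.0, -0.3]
force: [0.3, -0.0, -0.7]
finger_gap: 0.0599
```

>>> {"api": "step_arm", "payload": {
  "rows": [
    [[0.0185,-0.0356,0,0,0,-0.008,0.06],[0.0185,-0.0356,0,0,0,0,0.06],[0.0185,-0.0356,0,0,0,0,0.06],[0.0185,-0.0356,0,0,0,0,0.06],[0.0185,-0.0356,0,0,0,0,0.06]]
  ]
}}

```text
time_s: 1.35
position: [0.2739, -0.3667, 0.1916]
ee_rot: [-180.0, 0.0, -0.3]
force: [1.7, -0.4, 0.2]
finger_gap: 0.0603
```

>>> {"api": "step_arm", "payload": {
  "rows": [
    [[0.0185,-0.0356,0,0,0,0,0.06],[0.0185,-0.0356,0,0,0,0,0.06],[0.0185,-0.0356,0,0,0,0,0.06],[0.0185,-0.0356,0,0,0,0,0.06],[0.0185,-0.0356,0,0,0,0,0.06]]
  ]
}}

```text
time_s: 1.77
position: [0.3673, -0.1891, 0.1917]
ee_rot: [-180.0, 0.0, -0.3]
force: [0.5, -0.7, -0.7]
finger_gap: 0.0599
```

>>> {"api": "step_arm", "payload": {
  "rows": [
    [[0.0185,-0.0356,0,0,0,0,0.06],[0.0185,-0.0356,0,0,0,0,0.06],[0.0185,-0.0356,0,0,0,0,0.06],[0.0185,-0.0356,0,0,0,0,0.06],[0,0,0,0,0,0,0.06]]
  ]
}}

```text
time_s: 2.18
position: [0.4442, -0.0414, 0.1917]
ee_rot: [-179.8, -0.1, 0.3]
force: [1.2, 0.9, -0.1]
finger_gap: 0.0599
```

>>> {"api": "step_arm", "payload": {
  "rows": [
    [[0.013,-0.029,0,0,0,0,0.06],[0,0,0,0,0,0,0.06],[0,0,0,0,0,0,0.06],[0,0,0,0,0,0,0.06],[0,0,0,0,0,0,0.06]]
  ]
}}

```text
time_s: 2.6
position: [0.4543, -0.0207, 0.1917]
ee_rot: [180.0, 0.0, -0.3]
force: [-0.1, -0.7, 0.7]
finger_gap: 0.0602
```

```bash
cat >> h.py <<'E'
def wlook(name):
    p=r.camera_params("wrist");im=r.camera("wrist")[:,:,::-1].copy();cv2.imwrite(f"pics/{name}.png",im)
    h=cv2.cvtColor(im,cv2.COLOR_BGR2HSV)
    for c in blobs(cv2.inRange(h,(15,40,120),(40,255,255)),400):
        q,e=circ(cast(p,cv2.convexHull(c)[:,0],.024));print("lid",np.round(q*1000,1),round(e*1000,1),"bbox",cv2.boundingRect(c))
    print(np.round(r.get_obs()["position"]*1000,1))
    return p,im,h
E
python3 -c "
from h import *
wlook('w1')"
```

```text
lid [ 265.4 -299.3   30.9] 6.7 bbox (123, 415, 44, 55)
lid [ 109.4 -211.8   46.3] 3.3 bbox (0, 339, 40, 73)
lid [ 215.4 -143.9   73.1] 7.3 bbox (10, 245, 144, 124)
lid [280.7 -92.2  50.9] 10.8 bbox (95, 230, 85, 99)
lid [ 356.7 -155.   140.5] 23.4 bbox (128, 199, 230, 213)
lid [457.5 -11.5  32.2] 0.2 bbox (280, 157, 69, 69)
lid [481.2 102.1  52.1] 0.3 bbox (280, 0, 122, 124)
lid [276.1 112.2  38.4] 9.8 bbox (28, 0, 117, 82)
[454.3 -20.7 191.7]
```

View pics/w1.png

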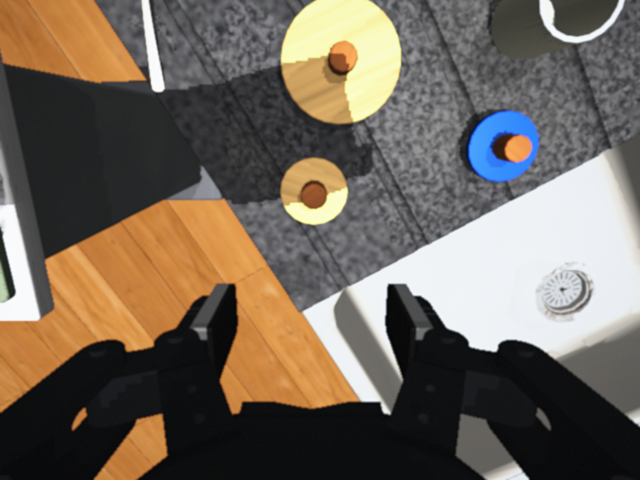

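The wrist view agrees with the top view: small lid at (314,190) px is (457.5,-11.5) mm.

>>> {"api": "step_arm", "payload": {
  "rows": [
    [[0.0015,-0.0045,0,0,0,0.005,0.06],[0.0015,-0.0045,0.01,0,0,0,0.06],[0,0,0.03,0,0,0,0.06],[0,0,0.03,0,0,0,0.06],[0,0,0.02,0,0,0,0.06]]
  ]
}}

```text
time_s: 3.07
position: [0.4571, -0.0109, 0.0999]
ee_rot: [-180.0, 0.1, -0.6]
force: [0.8, -0.1, -0.2]
finger_gap: 0.0599
```

>>> {"api": "step_arm", "payload": {
  "rows": [
    [[0,0,0.01,0,0,0,0.06],[0,0,0,0,0,0,0.06],[0,0,0,0,0,0,0.06],[0,0,0,0,0,0,0.06],[0,0,0,0,0,0,0.06]]
  ]
}}

```text
time_s: 3.48
position: [0.4581, -0.0109, 0.0926]
ee_rot: [-180.0, -0.1, -0.5]
force: [0.7, -0.8, -0.4]
finger_gap: 0.06
```

>>> {"api": "step_arm", "payload": {
  "rows": [
    [[-0.0006,0.0006,0.02,0,0,0,0.05],[0,0,0.02,0,0,0,0.05],[0,0,0.015,0,0,0,0.05],[0,0,0.0085,0,0,0,0.05],[0,0,0,0,0,0,0.05]]
  ]
}}

```text
time_s: 3.9
position: [0.4568, -0.0114, 0.0275]
ee_rot: [-180.0, 0.1, -0.5]
force: [0.6, 0.3, -0.7]
finger_gap: 0.0502
```

>>> {"api": "step_arm", "payload": {
  "rows": [
    [[0,0,0,0,0,0,0.01],[0,0,0,0,0,0,0.01],[0,0,0,0,0,0,0.01],[0,0,0,0,0,0,0.01],[0,0,0,0,0,0,0.01]]
  ]
}}

```text
time_s: 4.32
position: [0.4573, -0.0115, 0.0287]
ee_rot: [-180.0, -0.0, -0.5]
force: [0.3, 0.7, 0.4]
finger_gap: 0.0102
```

```bash
python3 -c "
from h import *
wlook('w2')
s=r.camera('side')[:,:,::-1];p=r.camera_params('side');o=r.get_obs();print(o['finger_gap'],proj(p,o['position']))
cv2.imwrite('pics/s2.png',cv2.resize(s[200:440,80:400],None,fx=2.4,fy=2.4))"
```

```text
lid [306.4 -62.8  45.1] 4.6 bbox (0, 267, 131, 147)
lid [343.8 -17.5  15. ] 3.2 bbox (68, 250, 50, 57)
lid [361.5 -29.2  34.3] 7.2 bbox (105, 227, 92, 108)
lid [457.4 -10.9  31.5] 0.2 bbox (251, 202, 119, 91)
lid [481.2 101.7  51.5] 0.1 bbox (246, 0, 231, 142)
[457.2 -11.5  28.5]
0.010043429030679963 [[236.15194074 338.00752186]]
```

View pics/s2.png

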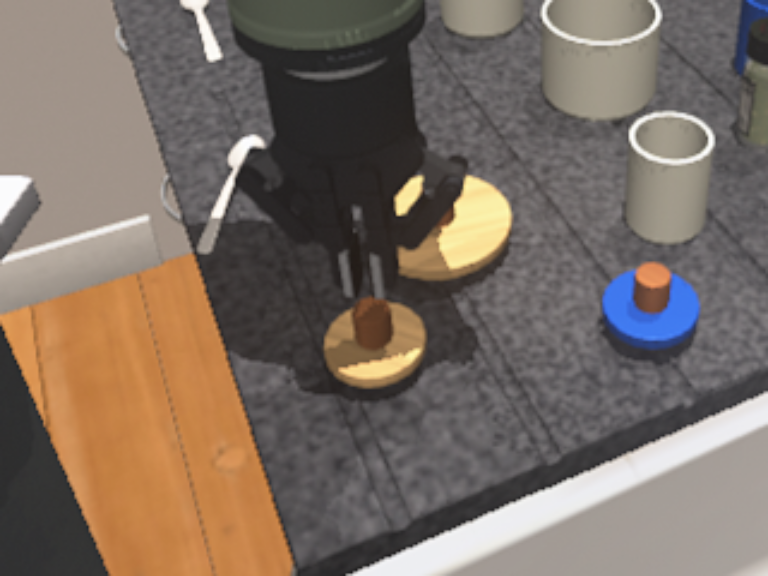

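The fingertips (crop (348–378, 290)) closed beside or above the knob (crop (372,320)) and not around it. I'll check the fingertips in the wrist view.

```bash
python3 -c "
from h import *
p=r.camera_params('wrist');o=r.get_obs();P=o['position'];print(o['position'],o['ee_rot'])
for dz in(0,.02,.04):print(proj(p,P+[0,0,dz]))
R=np.array(p['R']);print(-R.T@p['t'])
s=r.camera_params('side');
for d in([0,0,.02],[0,0,.03],[0,.02,0],[-.02,0,0]):print(d,proj(s,P+d))
t=r.camera('top')[:,:,::-1];print('top',proj(r.camera_params('top'),P));cv2.imwrite('pics/t2.png',cv2.resize(t[220:340,380:520],None,fx=4,fy=4))
"
```

```text
[ 0.45720072 -0.01147095  0.0284554 ] [-1.79992454e+02 -2.23633580e-02 -5.24189908e-01]
[[309.74323263 264.21596401]]
[[309.62637265 279.43424094]]
[[309.48056773 298.4219179 ]]
[0.45837369 0.05746769 0.21044972]
[0, 0, 0.02] [[234.84756881 328.69447869]]
[0, 0, 0.03] [[234.17792349 323.91329955]]
[0, 0.02, 0] [[238.71026129 328.14239275]]
[-0.02, 0, 0] [[222.97046932 337.41078684]]
top [[453.68619537 278.13351377]]
```

View pics/w2.png

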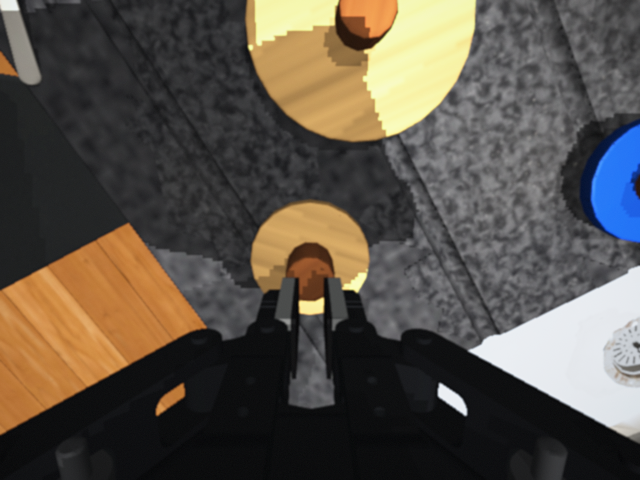

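Both views put the real fingertips about 20–28 mm above the reported TCP, just over the knob top at z≈0.05. So I reopen, go 20 mm lower while watching the force, and close again.

>>> {"api": "step_arm", "payload": {
  "rows": [
    [[0,0,0,0,0,0,0.045],[0,0,0,0,0,0,0.045],[0,0,0,0,0,0,0.045],[0,0,0.006,0,0,0,0.045],[0,0,0.006,0,0,0,0.045]]
  ]
}}

```text
time_s: 4.88
position: [0.4572, -0.0115, 0.0159]
ee_rot: [-180.0, -0.0, -0.5]
force: [1.0, -0.4, 0.5]
finger_gap: 0.0449
```

>>> {"api": "step_arm", "payload": {
  "rows": [
    [[0,0,0.004,0,0,0,0.045],[0,0,0.004,0,0,0,0.045],[0,0,0,0,0,0,0.045],[0,0,0,0,0,0,0.045],[0,0,0,0,0,0,0.045]]
  ]
}}

```text
time_s: 5.3
position: [0.4571, -0.0114, 0.0082]
ee_rot: [-180.0, 0.0, -0.5]
force: [-0.7, -0.2, 0.2]
finger_gap: 0.0451
```

>>> {"api": "step_arm", "payload": {
  "rows": [
    [[0,0,0,0,0,0,0.01],[0,0,0,0,0,0,0.01],[0,0,0,0,0,0,0.01],[0,0,0,0,0,0,0.01],[0,0,0,0,0,0,0.01]]
  ]
}}

```text
time_s: 5.72
position: [0.4571, -0.0115, 0.0085]
ee_rot: [-180.0, -0.0, -0.5]
force: [-2.4, 0.5, 5.9]
finger_gap: 0.0199
```

>>> {"api": "step_arm", "payload": {
  "rows": [
    [[0,0,0,0,0,0,0.01],[0,0,0,0,0,0,0.01],[0,0,0,0,0,0,0.01],[0,0,0,0,0,0,0.01],[0,0,0,0,0,0,0.01]]
  ]
}}

```text
time_s: 6.13
position: [0.4571, -0.0115, 0.0085]
ee_rot: [-180.0, -0.0, -0.5]
force: [-1.0, 0.5, 6.7]
finger_gap: 0.0203
```

```bash
python3 -c "
from h import *
p,im,h=wlook('w3')
s=r.camera('side')[:,:,::-1]
a=cv2.resize(s[260:400,170:330],(640,560));b=cv2.resize(im[180:380,200:420],(616,560))[:,:]
cv2.imwrite('pics/s3.png',cv2.resize(np.hstack([a,b]),(800,356)))"
```

```text
lid [457.5 -34.   12. ] 1.4 bbox (286, 311, 50, 24)
lid [371.9 -37.1  11.3] 1.5 bbox (118, 305, 44, 42)
lid [320.8 -53.2  38.9] 4.1 bbox (0, 269, 123, 146)
lid [353.2 -12.2  14.9] 3.1 bbox (64, 251, 53, 58)
lid [ 227.1 -104.6  176.9] 3.9 bbox (100, 235, 83, 96)
lid [457.6 -10.7  31.3] 0.2 bbox (245, 210, 132, 85)
lid [481.1 101.5  51.4] 0.2 bbox (238, 0, 260, 144)
[457.1 -11.5   8.5]
```

View pics/s3.png

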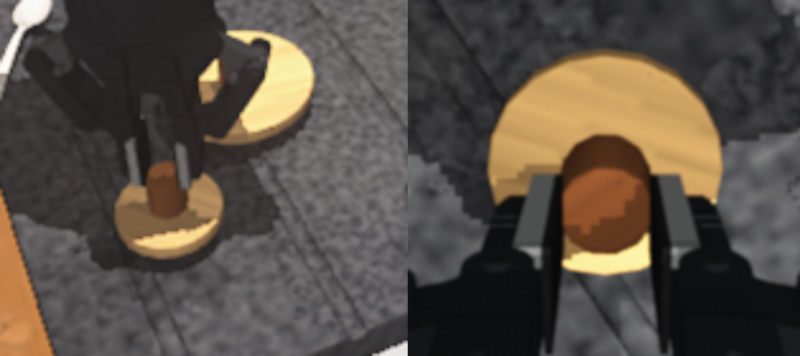

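The pads hold the knob, but only the upper third to half of it. I reopen and go 7 mm deeper for a firmer grip.

>>> {"api": "step_arm", "payload": {
  "rows": [
    [[0,0,0,0,0,0,0.045],[0,0,0,0,0,0,0.045],[0,0,0,0,0,0,0.045],[0,0,0.004,0,0,0,0.045],[0,0,0.003,0,0,0,0.045]]
  ]
}}

```text
time_s: 6.65
position: [0.4571, -0.0114, 0.0009]
ee_rot: [-180.0, -0.0, -0.5]
force: [-0.3, 1.1, -0.4]
finger_gap: 0.045
```

>>> {"api": "step_arm", "payload": {
  "rows": [
    [[0,0,0,0,0,0,0.01],[0,0,0,0,0,0,0.01],[0,0,0,0,0,0,0.01],[0,0,0,0,0,0,0.01],[0,0,0,0,0,0,0.01]]
  ]
}}

```text
time_s: 7.07
position: [0.4571, -0.0114, 0.0013]
ee_rot: [-180.0, -0.0, -0.5]
force: [0.9, -0.0, -0.2]
finger_gap: 0.022
```

>>> {"api": "step_arm", "payload": {
  "rows": [
    [[0,0,-0.01,0,0,0,0.01],[0,0,-0.025,0,0,0,0.01],[0,0,-0.035,0,0,0,0.01],[0,0,-0.035,0,0,0,0.01],[0,0,-0.025,0,0,0,0.01]]
  ],
  "squeeze": 60
}}

```text
time_s: 7.48
position: [0.4572, -0.0114, 0.1339]
ee_rot: [-180.0, -0.1, -0.5]
force: [0.0, -0.3, 0.4]
finger_gap: 0.0211
```

>>> {"api": "step_arm", "payload": {
  "rows": [
    [[0,0,0,0,0,0,0.01],[0,0,0,0,0,0,0.01],[0,0,0,0,0,0,0.01],[0,0,0,0,0,0,0.01],[0,0,0,0,0,0,0.01]]
  ]
}}

```text
time_s: 7.9
position: [0.4566, -0.0113, 0.1304]
ee_rot: [-180.0, 0.1, -0.5]
force: [-0.5, 0.7, -0.5]
finger_gap: 0.0208
```

```bash
python3 -c "
from h import *
p,im,h=wlook('w4');o=r.get_obs()
s=r.camera('side')[:,:,::-1]
# held flange: fit radius 32 by varying z
m=cv2.inRange(h,(15,40,90),(40,255,255));z0=np.zeros_like(m);z0[160:340,200:420]=255
c=max(blobs(m&z0,300),key=cv2.contourArea);hu=cv2.convexHull(c)[:,0];print(cv2.boundingRect(c))
for z in(.12,.13,.14,.15,.16):q,e=circ(cast(p,hu[hu[:,1]<270],z));print(z,np.round(q*1000,1),e*1000)
a=cv2.resize(s[170:390,170:390],(400,400));b=cv2.resize(im[120:360,190:430],(400,400))
cv2.imwrite('pics/s4.png',np.hstack([a,b]))"
```

```text
lid [ 168.2 -180.3   33. ] 2.1 bbox (0, 368, 38, 64)
lid [ 455.9 -146.5   46.1] 4.5 bbox (272, 321, 66, 87)
lid [320.4 -94.   22.3] 1.3 bbox (123, 286, 56, 49)
lid [ 244.7 -110.2   66.4] 6.5 bbox (4, 256, 141, 141)
lid [298.  -50.4  24.7] 3.9 bbox (88, 239, 49, 54)
lid [414.1 -66.5  96.7] 13.9 bbox (121, 209, 259, 131)
lid [481.2 102.   52. ] 0.2 bbox (270, 0, 147, 137)
lid [292.9 116.7  30.6] 4.6 bbox (14, 0, 95, 87)
[456.7 -11.4 130.5]
(200, 211, 180, 115)
0.12 [433.3 -48.3  70.2] 1.620306590024932
0.13 [434.6 -42.8  66.6] 1.5334299933994167
0.14 [435.9 -37.4  63. ] 1.4468056129798768
0.15 [437.1 -31.9  59.3] 1.3604447282341017
0.16 [438.4 -26.5  55.7] 1.2743605785545498
```

View pics/s4.png

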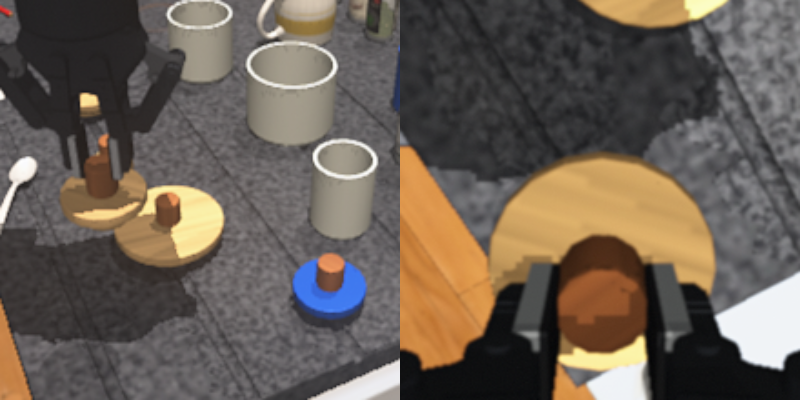

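The lid is held level and centred. Now to the small jar: dx=+188, dy=+145 mm.

>>> {"api": "step_arm", "payload": {
  "rows": [
    [[0.012,-0.009,0,0,0,0,0.01],[0.024,-0.0185,0,0,0,0,0.01],[0.024,-0.0185,0,0,0,0,0.01],[0.024,-0.0185,0,0,0,0,0.01],[0.024,-0.0185,0,0,0,0,0.01]]
  ]
}}

```text
time_s: 8.42
position: [0.5666, 0.0716, 0.1309]
ee_rot: [180.0, 0.0, -0.5]
force: [-0.7, -0.7, 0.2]
finger_gap: 0.0209
```

>>> {"api": "step_arm", "payload": {
  "rows": [
    [[0.024,-0.0185,0,0,0,0,0.01],[0.02,-0.0155,0,0,0,0,0.01],[0,0,0,0,0,0,0.01],[0,0,0,0,0,0,0.01],[0,0,0,0,0,0,0.01]]
  ]
}}

```text
time_s: 8.83
position: [0.6095, 0.1037, 0.1307]
ee_rot: [180.0, 0.1, -0.5]
force: [-0.9, -0.1, -0.8]
finger_gap: 0.021
```

```bash
cat >> h.py <<'E'
def rim(im,p,xy,R,z=.08,band=.25,v=190):
    """fit the bright rim ring near expected world xy"""
    h=cv2.cvtColor(im,cv2.COLOR_BGR2HSV);g=cv2.inRange(h,(0,0,v),(180,70,255))
    ys,xs=np.nonzero(g);P=cast(p,np.c_[xs,ys],z);d=np.hypot(*(P-xy).T)
    s=(d<R*(1+band));z0=np.zeros_like(g);z0[ys[s],xs[s]]=255
    hu=cv2.convexHull(np.vstack(blobs(z0,3)))[:,0];return circ(cast(p,hu,z))
E
python3 -c "
from h import *
p=r.camera_params('wrist');im=r.camera('wrist')[:,:,::-1].copy();cv2.imwrite('pics/w5.png',im);print(r.get_obs()['position'])
try: print(rim(im,p,np.array([.6446,.1337]),.03))
except Exception as e: print(e)
P=np.array([[.6446+.03*np.cos(a),.1337+.03*np.sin(a),.08] for a in np.arange(0,6.28,.785)]);print(proj(p,P).round())
"
```

```text
[0.60954106 0.10345113 0.13095967]
(array([0.6444231 , 0.13485425, 0.02936884]), np.float64(0.0002819520132266431))
[[413. 190.]
 [401. 155.]
 [367. 141.]
 [332. 156.]
 [318. 190.]
 [331. 223.]
 [364. 236.]
 [397. 223.]]
```

View pics/w5.png

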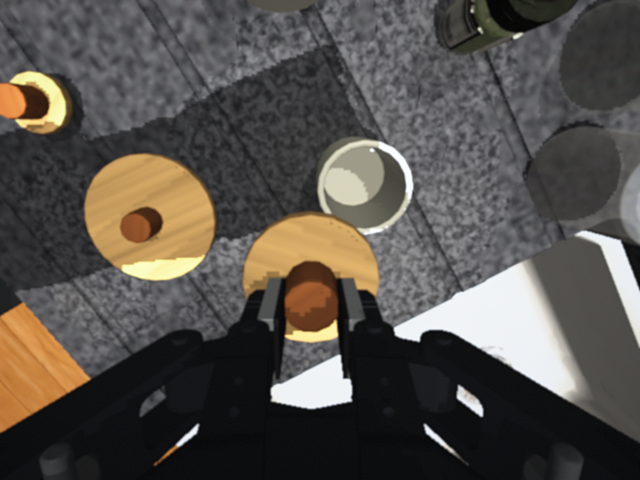

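The wrist view puts the jar at (644.4,134.9) mm and the top view at (644.6,133.7). I target (644.5,134.2).

>>> {"api": "step_arm", "payload": {
  "rows": [
    [[0.018,-0.0155,0,0,0,0.005,0.01],[0.017,-0.015,0,0,0,0,0.01],[0,0,0,0,0,0,0.01],[0,0,0,0,0,0,0.01],[0,0,0,0,0,0,0.01]]
  ]
}}

```text
time_s: 9.3
position: [0.645, 0.1334, 0.1312]
ee_rot: [180.0, 0.0, -0.8]
force: [0.0, 0.1, -1.0]
finger_gap: 0.0212
```

>>> {"api": "step_arm", "payload": {
  "rows": [
    [[-0.0006,-0.0007,0.01,0,0,-0.005,0.01],[0,0,0.015,0,0,0,0.01],[0,0,0.015,0,0,0,0.01],[0,0,0.007,0,0,0,0.01],[0,0,0,0,0,0,0.01]]
  ]
}}

```text
time_s: 9.72
position: [0.6438, 0.1343, 0.0825]
ee_rot: [180.0, 0.1, -0.5]
force: [-0.3, -0.6, 0.1]
finger_gap: 0.021
```

>>> {"api": "step_arm", "payload": {
  "rows": [
    [[0,0,0.005,0,0,0,0.01],[0,0,0.004,0,0,0,0.01],[0,0,0.003,0,0,0,0.01],[0,0,0.002,0,0,0,0.01],[0,0,0,0,0,0,0.01]]
  ]
}}

```text
time_s: 10.13
position: [0.6448, 0.1349, 0.07]
ee_rot: [-180.0, 0.0, -0.5]
force: [0.3, -0.3, 0.1]
finger_gap: 0.0205
```

Plug is inside with no contact force. Lower the last few mm.

>>> {"api": "step_arm", "payload": {
  "rows": [
    [[0,0,0.001,0,0,0,0.01],[0,0,0.001,0,0,0,0.01],[0,0,0.001,0,0,0,0.01],[0,0,0,0,0,0,0.01],[0,0,0,0,0,0,0.01]]
  ]
}}

```text
time_s: 10.55
position: [0.6449, 0.135, 0.0673]
ee_rot: [-180.0, -0.0, -0.5]
force: [0.9, 1.0, -0.1]
finger_gap: 0.0209
```

>>> {"api": "step_arm", "payload": {
  "rows": [
    [[0,0,0.001,0,0,0,0.01],[0,0,0.001,0,0,0,0.01],[0,0,0.0005,0,0,0,0.01],[0,0,0,0,0,0,0.01],[0,0,0,0,0,0,0.01]]
  ]
}}

```text
time_s: 10.97
position: [0.6458, 0.1353, 0.067]
ee_rot: [-180.0, -0.2, -0.5]
force: [-6.2, -1.3, 29.3]
finger_gap: 0.021
```

Contact at TCP z=0.067, which is home. Relieve the load, open and rise.

>>> {"api": "step_arm", "payload": {
  "rows": [
    [[0,0,-0.0015,0,0,0,0.02],[0,0,0,0,0,0,0.045],[0,0,0,0,0,0,0.045],[0,0,0,0,0,0,0.045],[0,0,0,0,0,0,0.045]]
  ]
}}

```text
time_s: 11.38
position: [0.6448, 0.1349, 0.066]
ee_rot: [-180.0, 0.0, -0.5]
force: [-0.5, 0.4, -0.7]
finger_gap: 0.0451
```

>>> {"api": "step_arm", "payload": {
  "rows": [
    [[0,0,-0.01,0,0,0,0.045],[0,0,-0.02,0,0,0,0.045],[0,0,-0.03,0,0,0,0.045],[0,0,-0.03,0,0,0,0.045],[0,0,0,0,0,0,0.045]]
  ]
}}

```text
time_s: 11.8
position: [0.647, 0.1356, 0.1625]
ee_rot: [-179.9, -0.4, -0.5]
force: [0.8, 0.7, 1.0]
finger_gap: 0.0449
```

```bash
cat >> h.py <<'E'
def lidat(im,p,xy,R,z):
    h=cv2.cvtColor(im,cv2.COLOR_BGR2HSV);g=cv2.inRange(h,(15,40,80),(40,255,255))
    ys,xs=np.nonzero(g);P=cast(p,np.c_[xs,ys],z);d=np.hypot(*(P-xy).T)
    s=d<R*1.3;z0=np.zeros_like(g);z0[ys[s],xs[s]]=255
    hu=cv2.convexHull(np.vstack(blobs(z0,30)))[:,0];q,e=circ(cast(p,hu,z));return np.round(q*1000,1),round(e*1000,2)
E
python3 -c "
from h import *
p=r.camera_params('wrist');im=r.camera('wrist')[:,:,::-1].copy();cv2.imwrite('pics/w6.png',im);print(r.get_obs()['position'])
print(lidat(im,p,np.array([.645,.135]),.032,.09))
"
```

```text
[0.6461552  0.13536762 0.1596983 ]
(array([645.8, 135.8,  32.4]), np.float64(0.45))
```

View pics/w6.png

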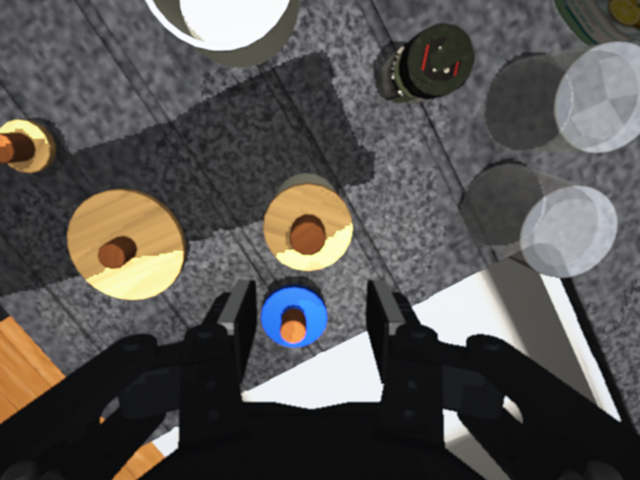

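The small lid is seated: centre (645.8,135.8), and its radius fits at z=0.09. Next is the large lid at (481.2,101.6).

>>> {"api": "step_arm", "payload": {
  "rows": [
    [[-0.015,0.003,0,0,0,-0.005,0.05],[-0.03,0.0062,0,0,0,0,0.05],[-0.03,0.0062,0,0,0,0,0.05],[-0.03,0.0062,0,0,0,0,0.05],[-0.03,0.0062,0,0,0,0,0.05]]
  ]
}}

```text
time_s: 12.27
position: [0.5079, 0.1073, 0.1562]
ee_rot: [-180.0, 0.0, -0.2]
force: [1.7, 0.8, 0.1]
finger_gap: 0.0504
```

>>> {"api": "step_arm", "payload": {
  "rows": [
    [[-0.02,0.004,0,0,0,0,0.05],[-0.01,0.002,0,0,0,0,0.05],[0,0,0,0,0,0,0.05],[0,0,0,0,0,0,0.05],[0,0,0,0,0,0,0.05]]
  ]
}}

```text
time_s: 12.68
position: [0.4805, 0.1021, 0.1561]
ee_rot: [-180.0, -0.0, -0.2]
force: [0.4, 0.4, 0.4]
finger_gap: 0.0501
```

>>> {"api": "step_arm", "payload": {
  "rows": [
    [[0.0007,0.0005,0.02,0,0,0,0.045],[0,0,0.03,0,0,0,0.045],[0,0,0.03,0,0,0,0.045],[0,0,0.016,0,0,0,0.045],[0,0,0,0,0,0,0.045]]
  ]
}}

```text
time_s: 13.1
position: [0.4795, 0.1014, 0.0572]
ee_rot: [179.9, 0.2, -0.2]
force: [-0.5, 0.3, -0.7]
finger_gap: 0.0449
```

>>> {"api": "step_arm", "payload": {
  "rows": [
    [[0,0,0.01,0,0,0,0.045],[0,0,0.01,0,0,0,0.045],[0,0,0.01,0,0,0,0.045],[0,0,0,0,0,0,0.045],[0,0,0,0,0,0,0.045]]
  ]
}}

```text
time_s: 13.52
position: [0.4809, 0.1016, 0.0308]
ee_rot: [-180.0, -0.0, -0.2]
force: [-0.2, 0.3, 1.0]
finger_gap: 0.0452
```

>>> {"api": "step_arm", "payload": {
  "rows": [
    [[0,0,0.01,0,0,0,0.045],[0,0,0.01,0,0,0,0.045],[0,0,0.006,0,0,0,0.045],[0,0,0.0035,0,0,0,0.045],[0,0,0,0,0,0,0.045]]
  ]
}}

```text
time_s: 13.93
position: [0.4802, 0.1014, 0.0003]
ee_rot: [180.0, 0.0, -0.2]
force: [0.6, 0.4, 0.3]
finger_gap: 0.0448
```

>>> {"api": "step_arm", "payload": {
  "rows": [
    [[0,0,0,0,0,0,0.01],[0,0,0,0,0,0,0.01],[0,0,0,0,0,0,0.01],[0,0,0,0,0,0,0.01],[0,0,0,0,0,0,0.01]]
  ],
  "squeeze": 60
}}

```text
time_s: 14.35
position: [0.4806, 0.1015, 0.0013]
ee_rot: [-180.0, -0.0, -0.2]
force: [-2.0, 0.2, 7.1]
finger_gap: 0.0208
```

>>> {"api": "step_arm", "payload": {
  "rows": [
    [[0,0,-0.01,0,0,0,0.01],[0,0,-0.025,0,0,0,0.01],[0,0,-0.035,0,0,0,0.01],[0,0,-0.035,0,0,0,0.01],[0,0,-0.025,0,0,0,0.01]]
  ]
}}

```text
time_s: 14.77
position: [0.4805, 0.1015, 0.1343]
ee_rot: [-180.0, -0.1, -0.2]
force: [0.9, -1.5, -0.3]
finger_gap: 0.0203
```

>>> {"api": "step_arm", "payload": {
  "rows": [
    [[0,0,0,0,0,0,0.01],[0.008,-0.014,0,0,0,0,0.01],[0.0145,-0.0263,0,0,0,0,0.01],[0.0145,-0.0263,0,0,0,0,0.01],[0.0145,-0.0263,0,0,0,0,0.01]]
  ]
}}

```text
time_s: 15.18
position: [0.5326, 0.1951, 0.1314]
ee_rot: [-180.0, -0.0, -0.3]
force: [0.5, -0.6, -0.9]
finger_gap: 0.0208
```

>>> {"api": "step_arm", "payload": {
  "rows": [
    [[0.0145,-0.0263,0,0,0,0,0.01],[0.011,-0.02,0,0,0,0,0.01],[0,0,0,0,0,0,0.01],[0,0,0,0,0,0,0.01],[0,0,0,0,0,0,0.01]]
  ]
}}

```text
time_s: 15.6
position: [0.5577, 0.2396, 0.1309]
ee_rot: [180.0, 0.0, -0.2]
force: [-0.6, 0.6, -2.1]
finger_gap: 0.021
```

```bash
python3 -c "
from h import *
p=r.camera_params('wrist');im=r.camera('wrist')[:,:,::-1].copy();cv2.imwrite('pics/w7.png',im);print(r.get_obs()['position'],r.get_obs()['finger_gap'])
print(rim(im,p,np.array([.5915,.3014]),.05,band=.1))
for v in (150,170,210):print(rim(im,p,np.array([.5915,.3014]),.05,band=.1,v=v))
"
```

```text
[0.55775631 0.23933446 0.13100872] 0.02066389802923517
(array([0.59120393, 0.30279273, 0.04932444]), np.float64(0.0002632102818285778))
(array([0.59113621, 0.30263433, 0.04974883]), np.float64(0.0002415185146439039))
(array([0.59119204, 0.3027496 , 0.04954148]), np.float64(0.00031738483480139775))
(array([0.59144006, 0.30290167, 0.04903147]), np.float64(0.0003817299559905288))
```

View pics/w7.png

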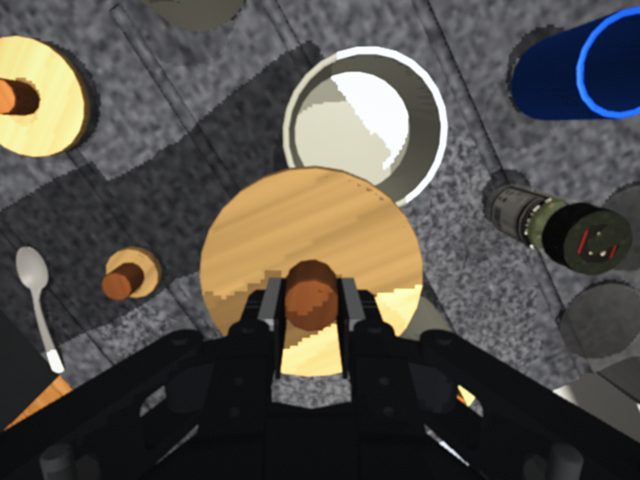

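The large lid is held level over the spot, and the jar rim fits at (591.2,302.7). TCP target is (590.7,302.2).

>>> {"api": "step_arm", "payload": {
  "rows": [
    [[0.008,-0.015,0,0,0,0,0.01],[0.012,-0.023,0,0,0,0,0.01],[0.009,-0.017,0,0,0,0,0.01],[0.004,-0.008,0,0,0,0,0.01],[0,0,0,0,0,0,0.01]]
  ]
}}

```text
time_s: 16.07
position: [0.5912, 0.3041, 0.1305]
ee_rot: [-180.0, 0.0, -0.2]
force: [-1.1, 0.0, -1.1]
finger_gap: 0.0208
```

>>> {"api": "step_arm", "payload": {
  "rows": [
    [[0,0,0.01,0,0,0,0.01],[0,0,0.01,0,0,0,0.01],[0,0,0.01,0,0,0,0.01],[0,0,0,0,0,0,0.01],[0,0,0,0,0,0,0.01]]
  ]
}}

```text
time_s: 16.48
position: [0.5909, 0.3025, 0.1001]
ee_rot: [180.0, 0.1, -0.3]
force: [0.8, -0.1, -1.0]
finger_gap: 0.0208
```

>>> {"api": "step_arm", "payload": {
  "rows": [
    [[0,0,0.01,0,0,0,0.01],[0,0,0.008,0,0,0,0.01],[0,0,0.006,0,0,0,0.01],[0,0,0.005,0,0,0,0.01],[0,0,0,0,0,0,0.01]]
  ]
}}

```text
time_s: 16.9
position: [0.5908, 0.3029, 0.0705]
ee_rot: [180.0, 0.1, -0.2]
force: [0.7, -0.7, -1.0]
finger_gap: 0.0206
```

>>> {"api": "step_arm", "payload": {
  "rows": [
    [[0,0,0.001,0,0,0,0.01],[0,0,0.001,0,0,0,0.01],[0,0,0.001,0,0,0,0.01],[0,0,0,0,0,0,0.01],[0,0,0,0,0,0,0.01]]
  ]
}}

```text
time_s: 17.32
position: [0.5913, 0.3032, 0.0689]
ee_rot: [-180.0, -0.0, -0.2]
force: [0.3, -0.2, 0.1]
finger_gap: 0.0209
```

>>> {"api": "step_arm", "payload": {
  "rows": [
    [[0,0,0.001,0,0,0,0.01],[0,0,0.001,0,0,0,0.01],[0,0,0.0005,0,0,0,0.01],[0,0,0,0,0,0,0.01],[0,0,0,0,0,0,0.01]]
  ]
}}

```text
time_s: 17.73
position: [0.5914, 0.3033, 0.0673]
ee_rot: [-180.0, -0.0, -0.2]
force: [-4.8, -3.2, 14.4]
finger_gap: 0.0205
```

>>> {"api": "step_arm", "payload": {
  "rows": [
    [[0,0,-0.0005,0,0,0,0.02],[0,0,0,0,0,0,0.045],[0,0,0,0,0,0,0.045],[0,0,0,0,0,0,0.045],[0,0,0,0,0,0,0.045]]
  ]
}}

```text
time_s: 18.15
position: [0.5912, 0.3032, 0.0666]
ee_rot: [-180.0, 0.0, -0.2]
force: [-0.1, -0.3, -0.2]
finger_gap: 0.0453
```

>>> {"api": "step_arm", "payload": {
  "rows": [
    [[0,0,-0.01,0,0,0,0.045],[0,0,-0.02,0,0,0,0.045],[0,0,-0.03,0,0,0,0.045],[0,0,-0.03,0,0,0,0.045],[0,0,0,0,0,0,0.045]]
  ]
}}

```text
time_s: 18.57
position: [0.5931, 0.3044, 0.1631]
ee_rot: [-179.8, -0.4, -0.3]
force: [0.8, 0.7, 0.1]
finger_gap: 0.0453
```

```bash
python3 -c "
from h import *
p=r.camera_params('wrist');im=r.camera('wrist')[:,:,::-1].copy();cv2.imwrite('pics/w8.png',im);print(r.get_obs()['position'])
print(lidat(im,p,np.array([.5912,.303]),.052,.09))
"
```

```text
[0.59237182 0.30386917 0.16028108]
(array([592.1, 304. ,  52.1]), np.float64(0.27))
```

The large lid is seated too: centre (592.1,304.0), radius 52.1 at z=0.09. Next is the medium lid.

>>> {"api": "step_arm", "payload": {
  "rows": [
    [[-0.015,-0.0015,0,0,0,0,0.045],[-0.03,-0.003,0,0,0,0,0.045],[-0.03,-0.003,0,0,0,0,0.045],[-0.03,-0.003,0,0,0,0,0.045],[-0.03,-0.003,0,0,0,0,0.045]]
  ]
}}

```text
time_s: 19.03
position: [0.4547, 0.3169, 0.1567]
ee_rot: [180.0, 0.0, -0.2]
force: [-0.4, 1.6, 0.4]
finger_gap: 0.045
```

>>> {"api": "step_arm", "payload": {
  "rows": [
    [[-0.03,-0.003,0,0,0,0,0.045],[-0.03,-0.003,0,0,0,0,0.045],[-0.02,-0.002,0,0,0,0,0.045],[-0.01,-0.001,0,0,0,0,0.045],[0,0,0,0,0,0,0.045]]
  ]
}}

```text
time_s: 19.45
position: [0.3649, 0.3271, 0.157]
ee_rot: [-180.0, 0.0, -0.1]
force: [0.4, -0.3, -0.1]
finger_gap: 0.045
```

>>> {"api": "step_arm", "payload": {
  "rows": [
    [[0,0,0,0,0,0,0.045],[0,0,0,0,0,0,0.045],[0,0,0,0,0,0,0.045],[0,0,0,0,0,0,0.045],[0,0,0,0,0,0,0.045]]
  ]
}}

```text
time_s: 19.87
position: [0.3668, 0.3264, 0.1566]
ee_rot: [180.0, 0.0, -0.3]
force: [-0.1, -0.3, -0.4]
finger_gap: 0.045
```

```bash
python3 -c "
from h import *
p=r.camera_params('wrist');im=r.camera('wrist')[:,:,::-1].copy();cv2.imwrite('pics/w9.png',im);print(r.get_obs()['position'])
print(lidat(im,p,np.array([.3505,.328]),.042,.024))
try: print(rim(im,p,np.array([.4766,.4152]),.04,band=.1))
except Exception as e: print(e)
"
```

```text
[0.36663499 0.32641402 0.15662101]
(array([350.2, 329.1,  42.1]), np.float64(0.27))
(array([0.47541308, 0.41611326, 0.03966096]), np.float64(9.687228886736405e-05))
```

>>> {"api": "step_arm", "payload": {
  "rows": [
    [[-0.008,-0.0012,0,0,0,0,0.045],[-0.0085,-0.0012,0.01,0,0,0,0.045],[0,0,0.03,0,0,0,0.045],[0,0,0.03,0,0,0,0.045],[0,0,0.026,0,0,0,0.045]]
  ]
}}

```text
time_s: 20.33
position: [0.3491, 0.3291, 0.0596]
ee_rot: [-180.0, 0.0, -0.2]
force: [0.2, 0.5, -1.0]
finger_gap: 0.0448
```

>>> {"api": "step_arm", "payload": {
  "rows": [
    [[0,0,0.01,0,0,0,0.045],[0,0,0.01,0,0,0,0.045],[0,0,0,0,0,0,0.045],[0,0,0,0,0,0,0.045],[0,0,0,0,0,0,0.045]]
  ]
}}

```text
time_s: 20.75
position: [0.3498, 0.3293, 0.0414]
ee_rot: [-180.0, -0.0, -0.2]
force: [0.7, 0.5, -0.5]
finger_gap: 0.0447
```

>>> {"api": "step_arm", "payload": {
  "rows": [
    [[0,0,0.012,0,0,0,0.045],[0,0,0.012,0,0,0,0.045],[0,0,0.01,0,0,0,0.045],[0,0,0.006,0,0,0,0.045],[0,0,0,0,0,0,0.045]]
  ]
}}

```text
time_s: 21.17
position: [0.3496, 0.3289, 0.0001]
ee_rot: [180.0, 0.0, -0.2]
force: [-0.2, -0.2, 0.4]
finger_gap: 0.0452
```

>>> {"api": "step_arm", "payload": {
  "rows": [
    [[0,0,0,0,0,0,0.01],[0,0,0,0,0,0,0.01],[0,0,0,0,0,0,0.01],[0,0,0,0,0,0,0.01],[0,0,0,0,0,0,0.01]]
  ]
}}

```text
time_s: 21.58
position: [0.3499, 0.3292, 0.0014]
ee_rot: [-180.0, -0.0, -0.2]
force: [-2.1, -0.7, 7.8]
finger_gap: 0.0204
```

>>> {"api": "step_arm", "payload": {
  "rows": [
    [[0,0,-0.01,0,0,0,0.01],[0,0,-0.025,0,0,0,0.01],[0,0,-0.035,0,0,0,0.01],[0,0,-0.035,0,0,0,0.01],[0,0,-0.025,0,0,0,0.01]]
  ]
}}

```text
time_s: 22.0
position: [0.35, 0.3291, 0.1343]
ee_rot: [-179.9, -0.1, -0.2]
force: [0.8, -0.3, 0.1]
finger_gap: 0.0211
```

>>> {"api": "step_arm", "payload": {
  "rows": [
    [[0,0,0,0,0,0,0.01],[0.012,-0.008,0,0,0,0,0.01],[0.024,-0.0165,0,0,0,0,0.01],[0.024,-0.0165,0,0,0,0,0.01],[0.016,-0.011,0,0,0,0,0.01]]
  ]
}}

```text
time_s: 22.42
position: [0.4278, 0.3815, 0.1314]
ee_rot: [-180.0, -0.0, -0.3]
force: [-0.2, -0.4, -0.7]
finger_gap: 0.021
```

>>> {"api": "step_arm", "payload": {
  "rows": [
    [[0,0,0,0,0,0,0.01],[0,0,0,0,0,0,0.01],[0,0,0,0,0,0,0.01],[0,0,0,0,0,0,0.01],[0,0,0,0,0,0,0.01]]
  ]
}}

```text
time_s: 22.83
position: [0.4256, 0.3805, 0.1311]
ee_rot: [180.0, -0.0, -0.2]
force: [-0.1, 0.5, -0.2]
finger_gap: 0.0208
```

```bash
python3 -c "
from h import *
p=r.camera_params('wrist');im=r.camera('wrist')[:,:,::-1].copy();cv2.imwrite('pics/w10.png',im);print(r.get_obs()['position'],r.get_obs()['finger_gap'])
for v in (150,190):print(rim(im,p,np.array([.476,.4156]),.04,band=.1,v=v))
"
```

```text
[0.42572566 0.38059141 0.13105261] 0.020989846525747893
(array([0.47586685, 0.41621008, 0.03976617]), np.float64(0.0001461433838529931))
(array([0.4761008, 0.4163345, 0.0392734]), np.float64(0.00024531786260476973))
```

View pics/w10.png

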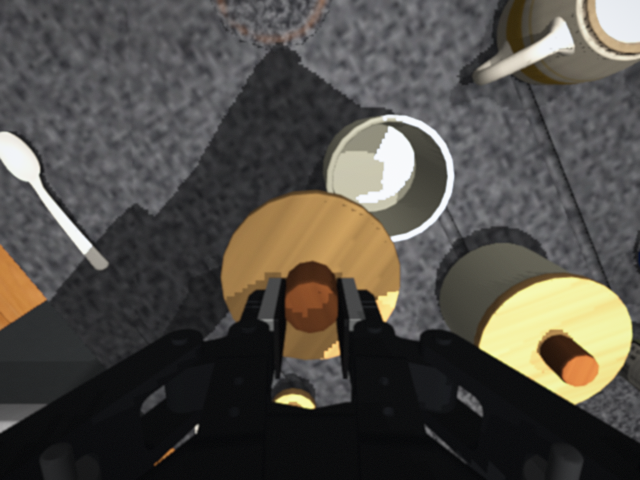

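The medium lid is held level and the medium jar rim is at (476.0,416.2). The remaining shift is (50,35.5) mm, and the mug handle at (480,75) px is well clear.

>>> {"api": "step_arm", "payload": {
  "rows": [
    [[0.012,-0.0085,0,0,0,0,0.01],[0.018,-0.013,0,0,0,0,0.01],[0.013,-0.009,0,0,0,0,0.01],[0.007,-0.005,0,0,0,0,0.01],[0,0,0,0,0,0,0.01]]
  ]
}}

```text
time_s: 23.3
position: [0.4769, 0.4164, 0.1304]
ee_rot: [-180.0, -0.0, -0.2]
force: [-0.6, 0.6, -1.2]
finger_gap: 0.0206
```

>>> {"api": "step_arm", "payload": {
  "rows": [
    [[0,0,0.01,0,0,0,0.01],[0,0,0.01,0,0,0,0.01],[0,0,0.01,0,0,0,0.01],[0,0,0,0,0,0,0.01],[0,0,0,0,0,0,0.01]]
  ]
}}

```text
time_s: 23.72
position: [0.4757, 0.4157, 0.1001]
ee_rot: [180.0, 0.1, -0.2]
force: [0.9, -0.4, -0.4]
finger_gap: 0.0207
```

>>> {"api": "step_arm", "payload": {
  "rows": [
    [[0,0,0.01,0,0,0,0.01],[0,0,0.008,0,0,0,0.01],[0,0,0.006,0,0,0,0.01],[0,0,0.005,0,0,0,0.01],[0,0,0,0,0,0,0.01]]
  ]
}}

```text
time_s: 24.13
position: [0.4758, 0.4157, 0.0705]
ee_rot: [179.9, 0.1, -0.2]
force: [-0.1, 0.8, -0.6]
finger_gap: 0.0209
```

>>> {"api": "step_arm", "payload": {
  "rows": [
    [[0,0,0.001,0,0,0,0.01],[0,0,0.001,0,0,0,0.01],[0,0,0.001,0,0,0,0.01],[0,0,0,0,0,0,0.01],[0,0,0,0,0,0,0.01]]
  ]
}}

```text
time_s: 24.55
position: [0.4762, 0.4161, 0.0689]
ee_rot: [-180.0, -0.0, -0.2]
force: [0.2, 0.9, -2.0]
finger_gap: 0.0205
```

>>> {"api": "step_arm", "payload": {
  "rows": [
    [[0,0,0.001,0,0,0,0.01],[0,0,0.001,0,0,0,0.01],[0,0,0.0005,0,0,0,0.01],[0,0,0,0,0,0,0.01],[0,0,0,0,0,0,0.01]]
  ]
}}

```text
time_s: 24.97
position: [0.4763, 0.4163, 0.0673]
ee_rot: [-180.0, -0.0, -0.2]
force: [-3.6, -2.8, 15.5]
finger_gap: 0.0205
```

Same contact height as the other two. Release, rise, and retreat toward the robot, clear of the top camera's view.

>>> {"api": "step_arm", "payload": {
  "rows": [
    [[0,0,-0.0005,0,0,0,0.02],[0,0,0,0,0,0,0.045],[0,0,0,0,0,0,0.045],[0,0,0,0,0,0,0.045],[0,0,0,0,0,0,0.045]]
  ]
}}

```text
time_s: 25.38
position: [0.4762, 0.416, 0.0666]
ee_rot: [-180.0, 0.0, -0.2]
force: [0.4, -0.1, 0.5]
finger_gap: 0.0453
```

>>> {"api": "step_arm", "payload": {
  "rows": [
    [[0,0,-0.01,0,0,0,0.045],[0,0,-0.02,0,0,0,0.045],[0,0,-0.03,0,0,0,0.045],[0,0,-0.035,0,0,0,0.045],[0,0,-0.02,0,0,0,0.045]]
  ]
}}

```text
time_s: 25.8
position: [0.4766, 0.4166, 0.186]
ee_rot: [-179.8, -0.1, -0.2]
force: [1.9, -0.3, 0.4]
finger_gap: 0.0451
```

>>> {"api": "step_arm", "payload": {
  "rows": [
    [[-0.02,0,0,0,0,0,0.045],[-0.035,0,0,0,0,0,0.045],[-0.035,0,0,0,0,0,0.045],[-0.035,0,0,0,0,0,0.045],[-0.02,0,0,0,0,0,0.045]]
  ]
}}

```text
time_s: 26.22
position: [0.3278, 0.4168, 0.1828]
ee_rot: [-180.0, 0.0, -0.1]
force: [-0.1, 0.6, 0.2]
finger_gap: 0.0448
```

>>> {"api": "step_arm", "payload": {
  "rows": [
    [[0,0,0,0,0,0,0.045],[0,0,0,0,0,0,0.045],[0,0,0,0,0,0,0.045],[0,0,0,0,0,0,0.045],[0,0,0,0,0,0,0.045]]
  ]
}}

```text
time_s: 26.63
position: [0.332, 0.4164, 0.1817]
ee_rot: [180.0, -0.0, -0.3]
force: [-0.7, 0.1, -0.5]
finger_gap: 0.0453
```

```bash
python3 -c "
from h import *
p=r.camera_params('wrist');im=r.camera('wrist')[:,:,::-1].copy();o=r.get_obs();print(o['position'],o['force'],o['finger_gap'])
J=dict(small=((.6446,.1337),.032),med=((.4766,.4152),.042),large=((.5915,.3014),.052))
def go(im,p,t):
    for n,(xy,R) in J.items():
        try: print(t,n,lidat(im,p,np.array(xy),R,.09))
        except Exception as e: print(t,n,'not visible')
go(im,p,'wrist')
t=r.camera('top')[:,:,::-1].copy();go(t,r.camera_params('top'),'top');print('spare',lidat(t,r.camera_params('top'),np.array([.4088,.19]),.022,.024))
s=r.camera('side')[:,:,::-1].copy();go(s,r.camera_params('side'),'side')
cv2.imwrite('pics/f.png',np.hstack([cv2.resize(s[120:400,150:470],(457,400)),cv2.resize(t[120:400,150:390],(343,400))]))
"
```

```text
[0.33181406 0.41640217 0.18166531] [ 0.06560665 -0.34956228  0.0580037 ] 0.044872028827508646
wrist small not visible
wrist med (array([475.7, 416.6,  42.8]), np.float64(0.74))
wrist large (array([592.3, 307.4,  55.1]), np.float64(1.75))
top small (array([644.9, 134.4,  32.3]), np.float64(0.42))
top med (array([476.8, 414.3,  42. ]), np.float64(0.35))
top large (array([591.7, 302.5,  52.2]), np.float64(0.35))
spare (array([408.9, 190.1,  22. ]), np.float64(0.32))
side small (array([640. , 131.3,  37.5]), np.float64(1.98))
side med (array([476.8, 406.9,  46.5]), np.float64(2.5))
side large (array([598.3, 300.3,  63.8]), np.float64(7.35))
```

View pics/f.png

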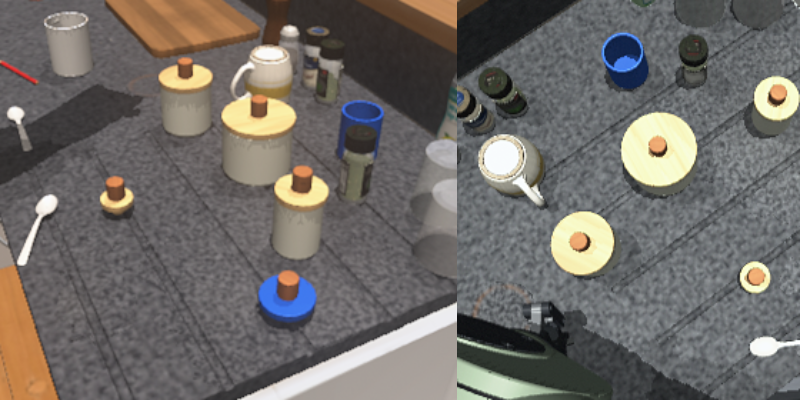

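All three lids sit level and home: in the top view their centres are within 1.2 mm of the jar axes and the radii fit at z=0.09. The spare lid has moved 0.1 mm, the mug and spice jar look undisturbed, and the arm is clear.

```bash
python3 -c "
from rig import r
print(r.finish_job())"
```

```text
the job is handed in; nothing more can be done
None
```

I closed the small, large and medium jars with their own wooden lids and handed the job in at about 27 s of robot time.

**First grasp:** it closed on air because the real fingertips stood roughly 25 mm above the reported TCP. I lowered the grip in two steps until it held, and used that height for all three lids.

**Seating:** each lid met the rim at the same tool height, about 0.067 m. Contact force was 14–29 N.

**Last checks:**
- **Top camera:** lid centres are within about 1.2 mm of the jar positions first measured. The lid radii fit at rim height.
- **Spare lid:** it is within 0.1 mm of where it was.
- **Mug and spice jar:** they look unmoved, but I did not measure them.
- **Arm:** it stands clear and the force reading is about zero.

**Readings that disagreed:**
- **Finger opening:** it showed 20–22 mm on the 24 mm knobs.
- **Final outline fits:** the side-view fits of all three lids were poor, as was the last wrist-view fit of the large lid. I think the lid sides, jar walls or knobs were included in the outlines, so I relied on the top view and the earlier close wrist views.

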